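Unlock the workbox and hold its spring lock turned

TASK

Draw the green key straight up out of its wooden stand and push it into the lock on top of the workbox, working it past the sticky pins until its collar rests on the lock. Turn it clockwise (seen from above) a quarter turn, so that the brass bolt is drawn back off the lid, and finish while still gripping the key and holding it turned against the lock's spring, so that I can lift the lid. Leave the red key and everything else on the table where they are.

Things in the scene. Friction and masses are not known exactly. Their poses are not given: they have to be found in the camera images.
- green_key: The key to use, upright in one slot of the stand: 80 mm tall, 60 g, steel blade below, green plastic head above. Origin at the blade's lower tip, z up, x across its width, y across its thickness. Blade 14 (x) x 5 (y) mm, z 0 to 32 mm, lowest 5 mm tapering to 10 x 2 mm; collar 20 x 12 mm, z 32 to 38 mm. Both ways round (half turn about z) are alike and fit.
- key_head (a point): Centre of the green key's head, 60 mm above its tip, axes as the key. The head is 36 mm wide (x), 12 mm thick (y), from 38 to 80 mm above the tip: grip it across its thickness (fingers closing along y).
- red_key: The same key with a red head: it is for another lock and stays in the other slot of the stand.
- keystand: Fixed pale wooden block, 150 (x) x 60 (y) x 30 mm, origin at the centre of its underside. Two upright slots, each 16 x 7 mm and 26 mm deep, at x = -36 and +36 mm, their long side along x; one key stands in each, its tip 4 mm above the table, its x along the stand's x. Which key is where varies.
- workbox: Fixed dark wooden box, 220 (x) x 280 (y) x 90 mm high, origin at the centre of its underside. Its top from x = -110 to -10 mm is the lock rail; behind it the pale lid, 4 mm lower. Around the keyhole a flat steel ring, 60 mm across, 2 mm proud; behind it (25 to 65 mm along x) a brass bolt and its guides up to 9 mm above the top; nothing else stands above it.
- keyhole (a point): Centre of the keyhole, on the lock's turn axis, level with its face, 90 mm above the table; axes as the workbox. At rest the slot is 15.5 mm long along the workbox's y, 6.5 mm wide along its x, 34 mm deep, with a 2 mm sloping mouth: the key goes in with its x along the workbox's y, either way round. When home its tip is 32 mm below the keyhole.
- pins (a point): Inside the lock, 16 mm below the keyhole. Two pairs of sprung, sticky pins, 12 and 21 mm down, close in on the blade from the slot's long sides. The key catches on them when its tip is about 13 to 17 and 22 to 27 mm deep and needs a downward push of 10 to 20 N to pass each pair, so grip it firmly (about 40 N); then it slides on. Play of the key when home: about 1 mm and 0.1 rad.
- plug (a joint): Angle of the lock's brass plug, rad: 0 at rest, grows clockwise seen from above, stop at 1.66. A spring turns it back (about 0.05 N m per rad plus 0.012 N m friction), so it returns if let go. Because of play in the slot and the grip it lags the gripper by about 0.1 to 0.2 rad.
- bolt (a joint): How far the brass bolt on top of the box is drawn back off the lid, m: 0 at rest, 0.0085 per rad of the plug, about 0.013 at a quarter turn.
- pink_spool: Bystander: pink thread spool, 34 mm across, 50 mm tall, origin under its centre.
- blue_spool: Bystander: pale blue thread spool, 34 mm across, 50 mm tall, origin under its centre.
- button_jar: Bystander: amber jar, 70 mm across, 90 mm tall, origin under its centre.
- tape_reel: Bystander: yellow tape-measure case, 60 mm across, 20 mm tall, origin under its centre.
- candle_dish: Bystander: empty terracotta dish, 90 mm across, 18 mm tall, origin under its centre.
Not all that is in view belongs to the job. What is meant by the green_key is not purple, and is the larger of those in its own colour.

How it is judged (in metres and radians):
On the way, in this order (a step that is already met when the one before it is completed fails the run):
1. the green key is lifted clear of its stand and held by the fingers (height (world z) of green_key above 0.07 m and contact force between the fingers and green_key above 0.5 N), for 0.1 s.
2. the green key is fully home in the lock, not yet turned (z of green_key in the frame of keyhole between -0.036 and -0.0285 m and horizontal distance between green_key and keyhole below 0.004 m and angle between green_key's own z axis and vertical below 0.12 rad and value of joint plug below 0.5 rad), for 0.1 s.
3. the lock is turned a quarter with the key home (z of green_key in the frame of keyhole between -0.036 and -0.0285 m and horizontal distance between green_key and keyhole below 0.004 m and angle between green_key's own z axis and vertical below 0.12 rad and value of joint plug above 1.25 rad), for 0.2 s.
At the end, for the whole second after the job is handed in: Green key home (tip 28.5 to 36 mm below the keyhole, within 4 mm of its axis, upright within 0.12 rad), plug held still at 1.25 rad or more, bolt back over 10 mm, fingers gripping the key (over 1 N), red key within 15 mm and bystanders within 30 mm of their starts (all of step 3 and value of joint bolt above 0.01 m and velocity of joint plug between -0.2 and 0.2 rad/s and contact force between the fingers and green_key above 1 N and distance of each of pink_spool, blue_spool, button_jar, tape_reel, candle_dish from where it was at the start of the episode below 0.03 m and distance of red_key from where it was at the start of the episode below 0.015 m); the arm keeps its last pose, push and grip.
It fails at once if a spool, the jar, the tape measure or the dish is moved (distance of any of pink_spool, blue_spool, button_jar, tape_reel, candle_dish from where it was at the start of the episode above 0.03 m).
It fails at once if the red key is taken (distance of red_key from where it was at the start of the episode above 0.015 m).
It also fails if it takes over 45 s, if anything falls off the work surface, if the arm or the gripper's body presses on something with over 40 N, if the wrist force passes 120 N, or if a joint passes its speed limit or range.

ROBOT

A 6-joint arm with a two-finger parallel gripper is mounted at the origin on the work surface. World frame = base frame: x ahead of the robot, y to its left, z up, the work surface at z = 0. Lengths are in mm, angles in rad, forces in N, time in s.
With the tool pointing down it reaches from about 350 to 1000 mm from the base axis. Payload 7.1 kg.
Tool frame: the origin (TCP) lies on the centre line of the jaws, within the pads' length; the fingertips stand 17 mm ahead of it and the grasp point (between the pads) lies 2 mm behind it (tip_extent is the z of the fingertips in the tool frame, in mm); z points along the fingers, y is the line along which they close (so a half turn about z gives the same grasp; the last joint's range is limited). The gripper opens to 85 mm and grips with 20 to 120 N. Pads are 22 mm wide; open, the fingers measure 114 mm over their backs; the gripper's body (76 mm by 85 mm) begins 54 mm behind the grasp point. The pads swing forward as they close: fully open they stand 13 mm farther back than shut.
Start: joints at [-1.328, 0.423, 1.63, -0, 1.089, -0.019], TCP at [161.781, -603.682, 248.319] pointing down, gripper open.
Joint ranges: [-3, 3], [-0.9, 2.11], [0.09, 2.58], [-1.31, 4.45], [0.11, 2.69], [-2.54, 2.54]. Speed limits (rad/s): [2.39, 2.39, 3.01, 3.14, 3.14, 3.14].

INTERFACE

Orientations are given as a unit quaternion [w, x, y, z].
In Python, from station import * gives the robot as it stands. The module is installed in compiled form; this text tells all that it offers.
- The arm moves only by the shell command python3 -m pendant 'ROWS'. ROWS is JSON, a list that holds one entry, the list of rows, each a list of 7 numbers: the shift along the tool's x, y, z as a fraction of full scale, then the turn, a rotation vector about the tool's x, y, z as a fraction of full scale, then the opening, from 0 (shut) to 1 (fully open). A call has 1 to 8 rows; each row is the pose to reach, as a shift and turn from the pose commanded when the call began, along the tool's axes at that moment; what a row does not reach only later rows make up. Full scale, the value 1, is 0.3 m for a shift and 45 degrees for a turn. A row lasts 1/8 s, in which the tool goes at most 62.5 mm and 10.7 degrees, less where a joint would pass 70% of its speed; a pose out of reach is approached as far as the arm can. A call with a number of a shift or a turn outside -1 to 1 is refused whole. A call with a gripper value outside its range is refused whole. The fingers move at their own pace and stop on an object; the grip force is fixed at half the most. Time passes only in rows, so rows that repeat a pose let the fingers close. It gives the time, the measured TCP pose, the force, the opening and the grip force at its end, in the units of the state.
- state(): the state, without advancing time (a new reading comes with each control period).
- grab_frame(name): name is "side" or "top" or "wrist"; returns the picture (480x640x3 uint8, red, green, blue); there is no depth.
- camera_info(name): a dict with "mtx" (3x3 intrinsics, pixels), "extrinsics" (4x4, takes a point from world to camera coordinates). Camera axes: x right, y up, looking along -z (the intrinsics and any distortion apply to the point x, -y, -z); pixel columns grow to the right and rows downward; lengths in mm; the calibration is good to about 2 mm. The wrist camera is an equidistant fisheye: a pixel r from the principal point sees the ray r / f radians off the axis. A picture is of the moment at which its call begins: read the wrist's pose just before it. camera_info takes no time and is no camera call; for the wrist camera it gives the pose at the moment of the call.
- close_job(): hands the job in; it is judged then, once.
Trained networks look in the newest picture that a camera, given by its name, has taken for a name from the list of things; names that differ only in an ending like _2 or _b are one class to them, and where a whole thing is asked for, a point or a joint stands for the part that bears it (a point fixed in the world has none). Each returns a list of dicts, best first, with "conf" (0 to 1); they miss things now and then, are a little off and sometimes report something else, mostly with a low value. They report only what shows in the picture. A call takes as long as a camera call. They do not tell look-alikes from the thing itself.
- look_for(name, camera): "point" ([x, y, z] in mm, in world coordinates, good to about 4 mm: the middle of the surface that is visible of it).
The state is a dict: "time_s": time; "joint_pos": joint angles; "qd": joint speeds; "joint_efforts": joint torques, N m; "ee_pos": TCP position; "tcp_rot": TCP orientation; "contact_force": force on the tool from outside, world axes, zero at the start; "moment": the same for the moment, N m; "gripper_width": finger opening in mm; "finger_force": force on a finger pad.
Only numpy, scipy, OpenCV 4.12 (cv2) and the standard library are available. Lean on these libraries where they do the work, as an engineer would, in place of code of your own. Each camera call takes 0.05 s, during which the arm holds its last target. There are 200 camera calls.

## Working session

There is one attempt and no reset: what is moved stays moved. The work goes in short steps, Python scripts to look and compute and a shell command to move; the robot and the scene stay as the last step left them, time stands still between calls to the robot, and variables do not carry over. Pictures are saved under pics/ and viewed, at most 10 in all, crops included, and the job is handed in when it is done.

```bash
mkdir -p pics; python3 - <<'E'
from station import *
import cv2
s=state();print(s)
for c in("top","side"):
    im=grab_frame(c);cv2.imwrite(f"pics/{c}0.png",im[:,:,::-1])
    for n in("green_key","red_key","key_head","keystand","workbox","keyhole","plug","bolt"):
        print(c,n,[(round(d["conf"],2),[round(float(v)) for v in d["point"]]) for d in look_for(n,c)])
    i=camera_info(c);print(i["mtx"],i["extrinsics"])
E
```

```text
{'time_s': 0.0, 'joint_pos': array([-1.32798574e+00,  4.23801913e-01,  1.63071391e+00, -1.60768399e-05,
        1.08854367e+00, -1.89768438e-02]), 'qd': array([ 0.00085902,  0.00010123, -0.00146941,  0.0003237 , -0.00025091,
        0.00120148]), 'joint_efforts': array([ 3.22452885e-03, -5.57373869e+01, -2.81738198e+01,  1.18170756e-04,
        7.37541821e-03, -1.60600194e-05]), 'ee_pos': array([ 161.66562084, -603.19570584,  247.56055755]), 'tcp_rot': array([-7.28038429e-04,  9.91444888e-01,  1.30523930e-01, -8.89854232e-05]), 'contact_force': array([-0.01257449,  0.38347704, -0.38716689]), 'moment': array([ 0.02502338, -0.00386284,  0.03106258]), 'finger_force': 0.0, 'gripper_width': 85.11890664680276}
top green_key [(0.72, [455, -270, 88]), (0.57, [338, -277, 9]), (0.54, [554, -254, 10])]
top red_key [(0.73, [458, -344, 87])]
top key_head [(0.68, [456, -277, 88]), (0.63, [341, -277, 11]), (0.52, [555, -253, 9])]
top keystand []
top workbox [(0.56, [620, 102, 81])]
top keyhole [(0.91, [622, 104, 81]), (0.7, [459, -346, 84])]
top plug [(0.81, [556, 116, 89]), (0.67, [620, 102, 86])]
[... 531 characters left out ...]
_key [(0.8, [449, -360, 76])]
side key_head [(0.77, [450, -290, 72]), (0.73, [340, -281, 8]), (0.57, [549, -256, 7]), (0.28, [667, -380, 10])]
side keystand [(0.77, [445, -332, 29])]
side workbox [(0.67, [614, 44, 84])]
side keyhole [(0.98, [605, 44, 85])]
side plug [(0.49, [557, 118, 90])]
side bolt []
[[509.20522256   0.         318.77205805]
 [  0.         509.20522256 239.62481332]
 [  0.           0.           1.        ]] [[ 9.14030813e-01 -4.05128704e-01  2.04549789e-02 -4.82700832e+02]
 [ 2.68268712e-01  6.41539003e-01  7.18651241e-01 -1.86984837e+02]
 [-3.04268913e-01 -6.51381947e-01  6.95069772e-01 -9.64588629e+02]
 [ 0.00000000e+00  0.00000000e+00  0.00000000e+00  1.00000000e+00]]
```

View pics/top0.png

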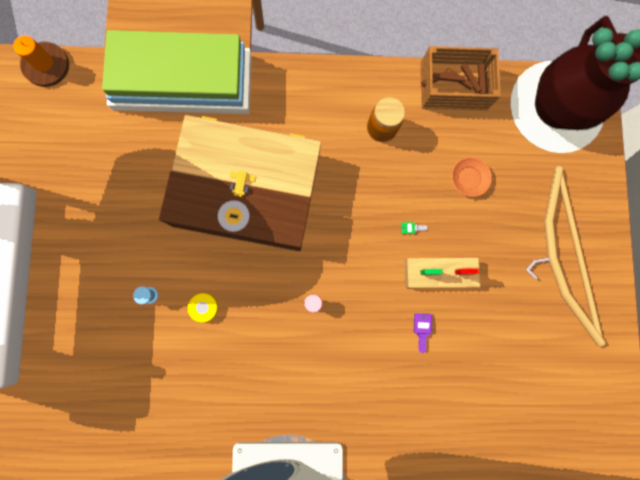

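View pics/side0.png

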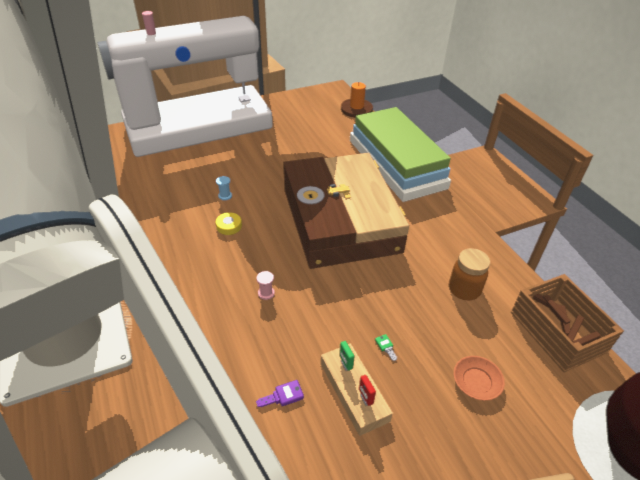

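The green key stands upright in the left slot at top (432,272), with the red one at (467,271). The two lying objects, small green at (410,228) and purple at (423,330), are decoys. The keyhole ring is at (233,216) and the box is yawed about −10°. Next I measure by segmentation.

```bash
cat > h.py <<'E'
import numpy as np, cv2
from station import *
def ray(c,uv,info=None):
    i=info or camera_info(c);K=np.array(i["mtx"]);E=np.array(i["extrinsics"])
    x=(uv[0]-K[0,2])/K[0,0];y=(uv[1]-K[1,2])/K[1,1]
    if c=="wrist":
        r=np.hypot(x,y);k=np.sin(r)/r if r>1e-9 else 1;d=np.array([x*k,-y*k,-np.cos(r)])
    else:d=np.array([x,-y,-1.])
    R=E[:3,:3];return -R.T@E[:3,3],R.T@d
def at(c,uv,z,info=None):
    o,d=ray(c,uv,info);return (o+d*(z-o[2])/d[2])
def blobs(im,lo,hi,amin=20):
    m=cv2.inRange(cv2.cvtColor(im,cv2.COLOR_RGB2HSV),np.array(lo),np.array(hi))
    n,l,s,c=cv2.connectedComponentsWithStats(m)
    return sorted([(int(s[k,4]),c[k],np.argwhere(l==k)[:,::-1].astype(np.float32)) for k in range(1,n) if s[k,4]>=amin],key=lambda t:-t[0])
def axis(c,pts,z,info=None):
    P=np.array([at(c,p,z,info)[:2] for p in pts]);w=P-P.mean(0);v=np.linalg.svd(w,full_matrices=False)[2][0]
    a=np.arctan2(v[1],v[0])%np.pi
    return P.mean(0).round(1),round(float(a),3),np.ptp(w@v).round(1)
def psi():
    w,x,y,z=state()["tcp_rot"];return 2*np.arctan2(y,x)
E
python3 - <<'E'
from h import *
im=cv2.imread("pics/top0.png")[:,:,::-1].copy()
G=[b for b in blobs(im,(50,120,60),(75,255,255)) ]
for a,c,p in G: print("green",a,c.round(1),axis("top",p,84))
for a,c,p in blobs(im,(0,200,120),(4,255,255)): print("red",a,c.round(1),axis("top",p,84))
sub=im.copy();sub[:180]=0;sub[250:]=0;sub[:,:200]=0;sub[:,270:]=0
for a,c,p in blobs(sub,(0,0,100),(179,60,255)): print("ring",a,c.round(1),cv2.minEnclosingCircle(p),axis("top",p,92))
for uv in((185,118),(320,142),(302,249),(161,219)):print(uv,at("top",uv,88).round(1))
for uv in((407,259),(479,259),(480,288),(408,287)):print(uv,at("top",uv,30).round(1))
im=cv2.imread("pics/side0.png")[:,:,::-1].copy()
print("side ring",at("side",(311,195.5),92).round(1))
big=cv2.resize(cv2.imread("pics/top0.png")[160:320,150:490],None,fx=2.35,fy=2.35,interpolation=cv2.INTER_CUBIC);cv2.imwrite("pics/top0z.png",big)
E
```

```text
green 864 [614.9  44.7] (array([ 943.8, -685.9]), 1.709, np.float64(104.7))
green 399 [625.1  70.5] (array([ 885.7, -703.7]), 1.642, np.float64(66.3))
green 113 [431.4 271.4] (array([ 452.2, -277.8]), 1.617, np.float64(40.3))
green 95 [407.5 228.1] (array([ 537.7, -231.5]), 1.639, np.float64(25.5))
red 85 [466.6 271.4] (array([ 453.4, -348.1]), 1.613, np.float64(42.3))
ring 532 [233.2 215.6] ((233.15145874023438, 215.64938354492188), 16.068571090698242) (array([554.7, 112.3]), 0.206, np.float64(61.9))
(185, 118) [752.1 216.1  88. ]
(320, 142) [709.3 -55.3  88. ]
(302, 249) [492.  -22.6  88. ]
(161, 219) [546. 252.  88.]
(407, 259) [ 480.8 -242.9   30. ]
(479, 259) [ 483.2 -395.8   30. ]
(480, 288) [ 422.5 -395.7   30. ]
(408, 287) [ 422.6 -244.2   30. ]
side ring [555.8 110.2  92. ]
```

```bash
python3 -m pendant '[[[0.15,-0.1,0,0,0,-0.21,1],[0.3,-0.2,0,0,0,-0.42,1],[0.45,-0.3,0,0,0,-0.63,1],[0.6,-0.39,0,0,0,-0.84,1],[0.6,-0.39,0,0,0,-0.84,1],[0.6,-0.39,0,0,0,-0.84,1]]]'; python3 - <<'E'
from h import *
s=state();p=psi();print(p,s["ee_pos"],s["joint_pos"])
d=np.array([452-s["ee_pos"][0],-280-s["ee_pos"][1]])
print((d@[np.cos(p),np.sin(p)])/300,(d@[np.sin(p),-np.cos(p)])/300,"turn",-(1.58-p)/(np.pi/4))
E
```

```text
time_s: 1.65
ee_pos: [305.5, -444.4, 248.5]
tcp_rot: [0.0, 0.896, 0.445, -0.0]
contact_force: [-0.1, -0.0, 0.5]
gripper_width: 85.5
finger_force: 0.0
0.9212697724888024 [ 305.45433172 -444.38091882  248.53029816] [-9.90483172e-01  2.97346489e-01  1.82006954e+00 -4.08465479e-04
  1.02357866e+00 -3.40744192e-01]
0.7318009113091949 0.05761825720406669 turn -0.8387213749796475
```

```bash
python3 -m pendant '[[[0.18,0.015,0,0,0,-0.21,1],[0.36,0.03,0,0,0,-0.42,1],[0.54,0.045,0,0,0,-0.63,1],[0.73,0.06,0,0,0,-0.84,1],[0.73,0.06,0,0,0,-0.84,1],[0.73,0.06,0,0,0,-0.84,1]]]'; python3 - <<'E'
from h import *
s=state();print(psi(),s["ee_pos"],s["joint_pos"])
i=camera_info("wrist");im=grab_frame("wrist");cv2.imwrite("pics/w1.png",im[:,:,::-1]);np.save("w1.npy",i,allow_pickle=True)
print(i)
for n in("green_key","red_key","keystand"):print(n,[(round(d["conf"],2),[round(float(v),1) for v in d["point"]]) for d in look_for(n,"wrist")])
E
```

```text
time_s: 2.4
ee_pos: [451.7, -281.5, 248.2]
tcp_rot: [-0.0, 0.704, 0.71, -0.0]
contact_force: [0.7, 0.3, -0.2]
gripper_width: 85.8
finger_force: 0.0
1.5792252420069395 [ 451.70500653 -281.52800704  248.18722775] [-5.79467561e-01  2.87802229e-01  1.83468708e+00 -5.20191052e-04
  1.01927250e+00 -5.87623866e-01]
{'mtx': array([[371.64829954,   0.        , 314.14221933],
       [  0.        , 371.64829954, 240.75285335],
       [  0.        ,   0.        ,   1.        ]]), 'extrinsics': array([[ 9.99968030e-01,  7.99383969e-03,  1.93591614e-04,
        -4.49463437e+02],
       [-7.53863645e-03,  9.50545046e-01, -3.10495225e-01,
         3.09935850e+02],
       [-2.66606661e-03,  3.10483840e-01,  9.50574919e-01,
        -2.92017861e+02],
       [ 0.00000000e+00,  0.00000000e+00,  0.00000000e+00,
         1.00000000e+00]])}
green_key [(0.85, [343.6, -276.0, 11.5]), (0.61, [446.4, -279.8, 83.9]), (0.55, [555.7, -255.9, 10.5])]
red_key [(0.74, [454.6, -350.5, 82.1])]
keystand [(0.78, [456.8, -308.9, 31.3])]
```

View pics/w1.png

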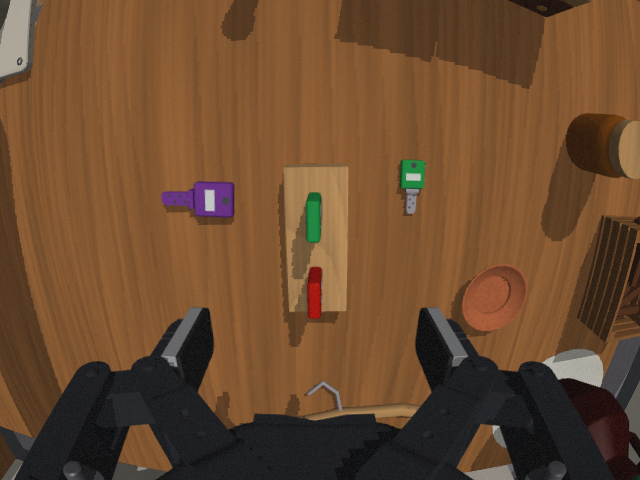

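The wrist view shows the green head at (314,217), the red head at (315,293) and the stand around them at x 284–348, y 166–311. I'll fit head cuboids to the masks.

```bash
cat >> h.py <<'E'
def proj(i,P):
    K=np.array(i["mtx"]);E=np.array(i["extrinsics"]);Q=P@E[:3,:3].T+E[:3,3];x,y,z=Q[:,0],-Q[:,1],-Q[:,2]
    r=np.hypot(x,y);t=np.arctan2(r,z)/r
    return np.c_[K[0,0]*x*t+K[0,2],K[1,1]*y*t+K[1,2]]
def fitbox(i,mask,x0,size,z0,z1):
    from scipy.optimize import minimize
    def cost(q):
        a=q[2];u=np.array([np.cos(a),np.sin(a)]);v=np.array([-u[1],u[0]])
        B=[]
        for z in(z0,z1):
            c=[q[:2]+sx*size[0]/2*u+sy*size[1]/2*v for sx,sy in((-1,-1),(-1,1),(1,1),(1,-1))]
            B+=[[*p,z] for p in c]
        h=cv2.convexHull((proj(i,np.array(B))).astype(np.float32))
        m=np.zeros((1920,2560),np.uint8);cv2.fillConvexPoly(m,np.round((h+.5)*4*16).astype(np.int32),255,shift=4)
        m=cv2.resize(m,(640,480),interpolation=cv2.INTER_AREA)/255.
        return np.abs(m-mask).sum()
    r=minimize(cost,x0,method="Nelder-Mead",options=dict(initial_simplex=[x0,np.add(x0,[5,0,0]),np.add(x0,[0,5,0]),np.add(x0,[0,0,.1])],xatol=.02,fatol=.05))
    return r.x.round(3),round(r.fun,1),mask.sum()
def bm(p):
    m=np.zeros((480,640));p=p.astype(int);m[p[:,1],p[:,0]]=1;return m
E
python3 - <<'E'
from h import *
i=np.load("w1.npy",allow_pickle=True).item();im=cv2.imread("pics/w1.png")[:,:,::-1].copy()
sub=im.copy();sub[:,:280]=0;sub[:,355:]=0;sub[:150]=0;sub[330:]=0
for n,lo,hi in(("g",(50,100,40),(80,255,255)),("r",(0,205,60),(4,255,255))):
    for a,c,p in blobs(sub,lo,hi,100)[:2]:
        print(n,a,c.round(1),fitbox(i,bm(p),[452,c[1]*-1+(-60),1.58],(36,12),84,42) if 0 else fitbox(i,bm(p),[*at("wrist",c,75,i)[:2],1.58],(36,12),84,42))
print([at("wrist",uv,30,i).round(1) for uv in((284.5,166),(348,166.5),(347,311),(290,312))])
print("cam",ray("wrist",(314,240),i)[0])
E
```

```text
g 687 [312.9 217.5] (array([ 450.666, -278.651,    1.576]), np.float64(98.4), np.float64(687.0))
r 583 [314.2 293.4] (array([ 451.912, -351.974,    1.571]), np.float64(166.3), np.float64(583.0))
[array([ 423.9, -240. ,   30. ]), array([ 482.8, -239.9,   30. ]), array([ 487.2, -390.3,   30. ]), array([ 427.2, -391.9,   30. ])]
cam [ 451.00702195 -200.34822114  373.90546844]
```

```bash
python3 -m pendant '[[[0.008,0,0.15,0,0,0,1],[0.008,0,0.3,0,0,0,1],[0.008,0,0.46,0,0,0,1],[0.008,0,0.46,0,0,0,1],[0.008,0,0.46,0,0,0,1]]]'; python3 - <<'E'
from h import *
s=state();print(psi(),s["ee_pos"])
i=camera_info("wrist");im=grab_frame("wrist");cv2.imwrite("pics/w2.png",im[:,:,::-1]);np.save("w2.npy",i,allow_pickle=True)
sub=im.copy();sub[:,:200]=0;sub[:,430:]=0
for n,lo,hi in(("g",(50,100,40),(80,255,255)),("r",(0,205,60),(4,255,255))):
    for a,c,p in blobs(sub,lo,hi,300)[:2]:
        print(n,a,c.round(1),fitbox(i,bm(p),[*at("wrist",c,75,i)[:2],1.58],(36,12),84,42))
print("tcp px",proj(i,np.array([s["ee_pos"]])))
E
```

```text
time_s: 3.22
ee_pos: [452.6, -279.1, 111.6]
tcp_rot: [0.001, 0.704, 0.71, 0.0]
contact_force: [0.7, -0.2, 0.8]
gripper_width: 85.2
finger_force: 0.0
1.5802036192786149 [ 452.57841978 -279.08612219  111.59385311]
g 2203 [310.  289.3] (array([ 450.458, -280.154,    1.571]), np.float64(291.0), np.float64(2203.0))
r 1171 [312.5 387.4] (array([ 451.892, -353.982,    1.559]), np.float64(672.0), np.float64(1171.0))
tcp px [[314.23851494 336.53277067]]
```

View pics/w2.png

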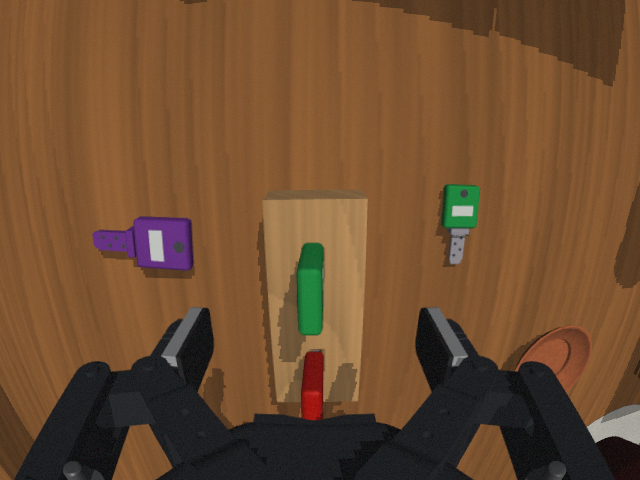

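The green head is at about (310,289), slightly left of the jaw centre line (x≈315), so I shift −2 mm and descend.

```bash
python3 -m pendant '[[[-0.003,-0.007,0,0,0,0,1],[-0.003,-0.007,0.07,0,0,0,1],[-0.003,-0.007,0.145,0,0,0,1],[-0.003,-0.007,0.145,0,0,0,1],[-0.003,-0.007,0.145,0,0,0,1]]]'; python3 -m pendant '[[[0,0,0,0,0,0,0.3],[0,0,0,0,0,0,0.2],[0,0,0,0,0,0,0.15],[0,0,0,0,0,0,0],[0,0,0,0,0,0,0],[0,0,0,0,0,0,0],[0,0,0,0,0,0,0],[0,0,0,0,0,0,0]]]'; python3 - <<'E'
from h import *
s=state();print(psi(),s)
im=grab_frame("wrist");cv2.imwrite("pics/w3.png",im[:,:,::-1])
E
```

```text
time_s: 3.9
ee_pos: [450.6, -279.5, 68.0]
tcp_rot: [0.001, 0.703, 0.711, 0.0]
contact_force: [-0.4, -0.2, 0.3]
gripper_width: 85.4
finger_force: 0.0
time_s: 4.9
ee_pos: [451.4, -279.6, 67.2]
tcp_rot: [0.001, 0.703, 0.711, 0.0]
contact_force: [4.6, 1.5, 0.2]
gripper_width: 10.8
finger_force: 61.0
1.5812473900639794 {'time_s': 4.9, 'joint_pos': array([-5.77117362e-01,  5.68812764e-01,  1.93444669e+00,  6.39993835e-04,
        6.35279358e-01, -5.88082981e-01]), 'qd': array([-7.53714590e-04,  4.23507713e-06, -6.66621704e-04,  8.11944284e-04,
        8.67597807e-04,  8.06727464e-04]), 'joint_efforts': array([-1.79192260e+00, -5.10254574e+01, -1.29229367e+01, -6.35912083e-01,
        1.39390714e+00,  2.64136610e-02]), 'ee_pos': array([ 451.43545423, -279.58133632,   67.23887644]), 'tcp_rot': array([1.45730385e-03, 7.03401302e-01, 7.10791278e-01, 4.93918625e-04]), 'contact_force': array([4.64526759, 1.50548944, 0.18591334]), 'moment': array([ 0.15043135, -1.07797671,  0.02277119]), 'finger_force': 61.04768693447113, 'gripper_width': 10.777889635476877}
```

View pics/w3.png

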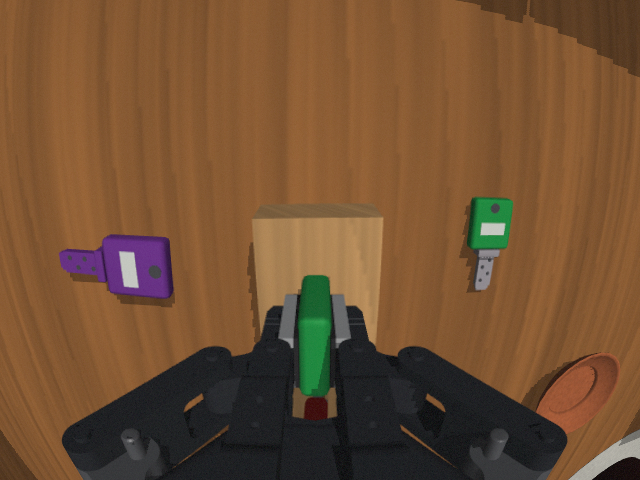

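```bash
python3 -m pendant '[[[0,0.004,0,0,0,0,0],[0,0.004,-0.04,0,0,0,0],[0,0.004,-0.08,0,0,0,0],[0,0.004,-0.2,0,0,0,0],[0,0.004,-0.35,0,0,0,0],[0,0.004,-0.5,0,0,0,0],[0,0.004,-0.5,0,0,0,0]]]'; python3 - <<'E'
from h import *
s=state();print(psi(),s["ee_pos"],s["contact_force"],s["moment"],s["finger_force"],s["gripper_width"],s["joint_pos"])
i=camera_info("wrist");im=grab_frame("wrist");cv2.imwrite("pics/w4.png",im[:,:,::-1])
for n in("green_key","red_key"):print(n,[(round(d["conf"],2),[round(float(v),1) for v in d["point"]]) for d in look_for(n,"wrist")])
p=psi();d=np.array([554.7,112])-s["ee_pos"][:2]
print((d@[np.cos(p),np.sin(p)])/300,(d@[np.sin(p),-np.cos(p)])/300,"turn",-(1.396-p)/(np.pi/4))
E
```

```text
time_s: 5.82
ee_pos: [451.9, -279.8, 220.4]
tcp_rot: [0.002, 0.703, 0.711, 0.0]
contact_force: [-0.3, -0.2, -0.6]
gripper_width: 11.4
finger_force: 61.1
1.5811982471412716 [ 451.89152318 -279.80869055  220.40919817] [-0.29556268 -0.19790252 -0.57436259] [0.04936769 0.00460868 0.03632336] 61.13267540931702 11.377273629817607 [-5.76595433e-01  3.21354938e-01  1.86217010e+00 -4.80198155e-04
  9.53132803e-01 -5.86720222e-01]
green_key [(0.97, [342.6, -275.8, 9.1]), (0.93, [553.1, -252.6, 6.0]), (0.62, [448.7, -271.0, 237.4])]
red_key []
1.3023891471881197 0.3562779615761338 turn 0.23581797415725467
```

View pics/w4.png

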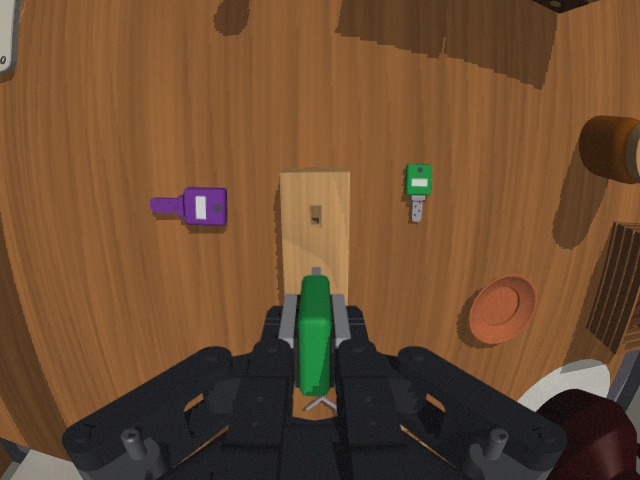

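The key is out of its slot (the empty slot shows at (316,214)) and upright in the grip. On to the lock.

```bash
python3 - <<'E'
from h import *
# key offset in grip, from w4 picture
im=cv2.imread("pics/w4.png")[:,:,::-1].copy();i=camera_info("wrist");s=state();t=s["ee_pos"]
print("slot",at("wrist",(316,214.5),30,i))
sub=im.copy();sub[:250]=0;sub[:,:270]=0;sub[:,360:]=0
a,c,p=blobs(sub,(50,100,40),(80,255,255),300)[0];print(c,p.min(0),p.max(0))
for d in(-4,-2,0,2,4):
    print(d,proj(i,np.array([[t[0],t[1]+d+18,237],[t[0],t[1]+d-18,237.],[t[0],t[1]+d+18,195]])).round(1).tolist())
E
python3 -m pendant '[[[0.12,0.03,0,0,0,0.03,0],[0.28,0.08,0,0,0,0.06,0],[0.44,0.12,0,0,0,0.09,0],[0.6,0.16,0,0,0,0.12,0],[0.7,0.19,0,0,0,0.12,0],[0.7,0.19,0,0,0,0.12,0]]]'; python3 - <<'E'
from h import *
s=state()
p=psi();d=np.array([554.7,112])-s["ee_pos"][:2]
print((d@[np.cos(p),np.sin(p)])/300,(d@[np.sin(p),-np.cos(p)])/300,"turn",-(1.396-p)/(np.pi/4))
E
```

```text
slot [ 451.14712998 -274.85399632   30.        ]
[314.40920162 335.56292287] [297. 275.] [331. 395.]
-4 [[314.5, 335.3], [313.5, 412.6], [314.6, 283.1]]
-2 [[314.6, 330.3], [313.5, 409.0], [314.6, 278.9]]
0 [[314.6, 325.1], [313.6, 405.3], [314.7, 274.6]]
2 [[314.7, 319.9], [313.6, 401.5], [314.7, 270.3]]
4 [[314.7, 314.5], [313.7, 397.6], [314.8, 266.0]]
time_s: 6.72
ee_pos: [505.0, -66.6, 215.1]
tcp_rot: [-0.002, 0.735, 0.678, -0.001]
contact_force: [-0.1, -0.5, -0.6]
gripper_width: 11.3
finger_force: 61.1
0.6066730835139468 0.11711039213031262 turn 0.11995395708280579
```

```bash
python3 -m pendant '[[[0.15,0.03,0,0,0,0.03,0],[0.3,0.06,0,0,0,0.06,0],[0.45,0.09,0,0,0,0.09,0],[0.607,0.117,0,0,0,0.12,0],[0.607,0.117,0,0,0,0.12,0],[0.607,0.117,0,0,0,0.12,0]]]'; python3 - <<'E'
from h import *
s=state();print(psi(),s["ee_pos"],s["joint_pos"])
i=camera_info("wrist");im=grab_frame("wrist");np.save("w5.npy",i,allow_pickle=True)
cv2.imwrite("pics/w5f.png",im[:,:,::-1])
cv2.imwrite("pics/w5.png",cv2.resize(im[150:420,200:440,::-1],None,fx=2.2,fy=2.2,interpolation=cv2.INTER_CUBIC))
print([(round(d["conf"],2),[round(float(v),1) for v in d["point"]]) for d in look_for("keyhole","wrist")])
E
```

```text
time_s: 7.48
ee_pos: [555.3, 108.9, 215.7]
tcp_rot: [-0.0, 0.767, 0.641, -0.001]
contact_force: [0.8, -0.7, -0.3]
gripper_width: 11.5
finger_force: 61.0
1.3928903842661264 [555.30637521 108.91642877 215.6860827 ] [ 1.72877079e-01  3.78930701e-01  1.78657772e+00 -5.48912599e-04
  9.78788783e-01  3.51089946e-01]
[(0.76, [628.9, 139.6, 87.3])]
```

View pics/w5.png

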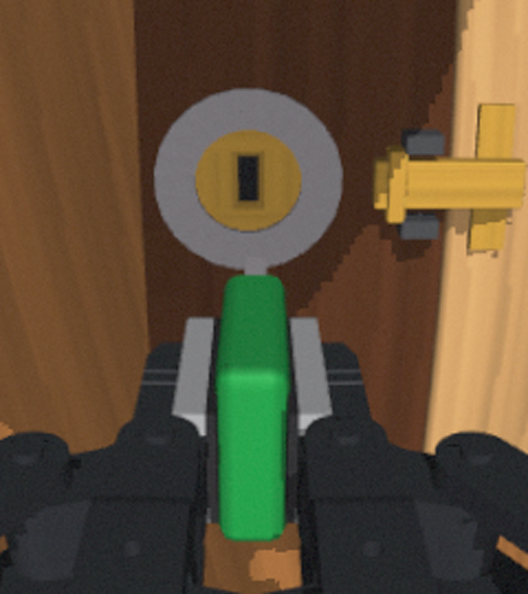

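The wrist crop shows the slot at crop (247,178), about full (312.5,231), aligned with the key. The bolt is at right and the key head sits centred between the pads. Now the numbers.

```bash
python3 - <<'E'
from h import *
i=np.load("w5.npy",allow_pickle=True).item();s=state();t=s["ee_pos"];p=psi()
ux=np.array([np.cos(p),np.sin(p)]);uy=np.array([np.sin(p),-np.cos(p)])
im=cv2.imread("pics/w5f.png")[:,:,::-1].copy()
g=cv2.cvtColor(im,cv2.COLOR_RGB2GRAY).astype(float)
def box(g,x0,x1,y0,y1,th):
    m=(g[y0:y1,x0:x1]<th).astype(np.uint8);n,l,st,c=cv2.connectedComponentsWithStats(m);k=1+np.argmax(st[1:,4]);return c[k]+[x0,y0],st[k]
kc,st=box(g,300,325,215,248,60);print("keyhole dark",kc,st)
for u in(kc,(312.5,230.9)):
    K=at("wrist",u,90,i);d=K[:2]-t[:2];print(K.round(1),"rel tool mm",(d@ux).round(1),(d@uy).round(1))
sub=im.copy();sub[:170]=0;sub[275:]=0;sub[:,:255]=0;sub[:,365:]=0
for a,c,q in blobs(sub,(0,0,70),(179,60,255),300)[:1]:
    (cc,r)=cv2.minEnclosingCircle(q);print("ring",cc,at("wrist",cc,92,i).round(1))
# left rail edge & lid edge by gradient
sat=cv2.GaussianBlur(g,(5,5),0)
for x0,x1,z in((245,285,90),(385,430,88)):
    P=[]
    for y in list(range(60,200,6)):
        gr=np.diff(sat[y,x0-15:x1+30]);P.append(at("wrist",(x0-15+np.argmax(np.abs(gr))+.5,y),z,i)[:2])
    P=np.array(P);v=cv2.fitLine(P.astype(np.float32),cv2.DIST_HUBER,0,.5,.01).ravel();print("edge",np.arctan2(v[1],v[0])%np.pi,v[2:],np.abs((P-v[2:])@[-v[1],v[0]]).round(1))
# stand slot in w4
im4=cv2.imread("pics/w4.png")[:,:,::-1].copy();print(cv2.cvtColor(im4,cv2.COLOR_RGB2GRAY)[200:230,307:326:1][::2])
E
```

```text
keyhole dark [312.24137931 230.22988506] [  8   6  10  20 174]
[554.6 115.9  90. ] rel tool mm 7.1 -2.2
[554.7 115.3  90. ] rel tool mm 6.6 -2.0
ring (312.40863037109375, 231.69432067871094) [554.7 115.4  92. ]
edge 1.4014224 [532.4014  191.21959] [ 0.   0.   0.   0.1  0.1  0.5  0.4  0.3  0.3  0.2  0.1  0.   0.1  0.2
  0.4  0.2  0.1  0.1  0.2  0.4  0.2  0.   0.2 17.1]
edge 1.0640526 [645.41034 177.02255] [ 1.3 24.7  1.3  0.7  0.8  0.2  0.4  0.3  0.2  1.2 12.7 11.3  0.4  0.3
  0.8  6.   1.8  0.3  0.1  0.1  1.7  3.3  4.3  5.9]
[[135 135 137 141 139 139 139 141 143 142 142 140 140 144 143 143 144 144
  140]
 [136 136 138 140 139 139 139 141 140 143 143 141 139 142 143 145 144 143
  143]
 [136 134 133 136 137 136 134 137 139 140 140 138 137 136 142 144 143 147
  143]
 [139 135 120 114 106 104 100 104 102 102  99 100  97 101 124 141 144 145
  141]
 [135 137 119 115  92  92  96 101 103 102 101 102  94  98 124 138 145 143
  142]
 [134 134 124 117  96  92  97 100 100 102 102 100  93  99 124 139 144 145
  140]
 [135 133 123 115 105  97  98 101 100 102 102 101  97 101 123 138 143 144
  141]
 [137 136 126 119 107  97  95 102 100 100  98 100  99 100 122 140 144 142
  142]
 [134 134 127 121 104  97  98  98 101 100  98 101 100 102 121 141 142 141
  141]
 [134 134 130 122  85  58  50  54  50  56  54  53  99 102 121 137 141 142
  141]
 [134 134 135 125 109 101  78  51  55  53  54  52 101 103 123 138 143 143
  140]
 [133 133 134 125 111 102  99  98  98  92  51  50 103 109 123 136 141 141
  141]
 [132 133 136 128 120 113 117 116 121 122 120 123 129 117 120 134 140 143
  139]
 [132 132 137 136 132 137 137 138 135 132 126 125 122 120 123 132 141 142
  139]
 [130 133 134 138 140 136 136 138 139 140 140 138 138 139 139 141 138 141
  138]]
```

```bash
python3 - <<'E'
from h import *
i=np.load("w5.npy",allow_pickle=True).item();s=state();t=s["ee_pos"];p=psi()
ux=np.array([np.cos(p),np.sin(p),0]);uy=np.array([np.sin(p),-np.cos(p),0])
tip=t-[0,0,63.2]
for d in(-2,0,2,4,6):
    print(d,proj(i,np.array([tip+ux*(d+5),tip+ux*(d+7)+[0,0,5],tip+ux*(d+7)+[0,0,30.],tip+ux*(d+10)+[0,0,34.]])).round(1).tolist())
# stand slot prediction: slot top is 37.2 below TCP at grasp -> w4: 190.4 below TCP
for d in(0,2,4,6): print("slot",d,proj(i,np.array([t-[0,0,190.4]+ux*d])).round(1).tolist())
im4=cv2.imread("pics/w4.png")[:,:,::-1];print(im4[260:282,312:321].astype(int).tolist().__len__())
g=cv2.cvtColor(cv2.imread("pics/w4.png"),cv2.COLOR_BGR2HSV)
for y in range(258,282):print(y,g[y,308:325,1].tolist())
E
```

```text
-2 [[315.5, 270.0], [315.5, 270.2], [315.6, 290.6], [315.6, 288.5]]
0 [[315.5, 266.7], [315.5, 266.7], [315.6, 286.8], [315.6, 284.6]]
2 [[315.5, 263.3], [315.5, 263.2], [315.6, 282.9], [315.6, 280.6]]
4 [[315.5, 259.8], [315.5, 259.7], [315.6, 279.0], [315.6, 276.6]]
6 [[315.5, 256.4], [315.5, 256.2], [315.6, 275.1], [315.6, 272.5]]
slot 0 [[315.3, 217.1]]
slot 2 [[315.3, 214.9]]
slot 4 [[315.3, 212.7]]
slot 6 [[315.3, 210.5]]
22
258 [128, 127, 125, 128, 130, 129, 129, 129, 127, 128, 128, 128, 128, 127, 128, 128, 127]
259 [128, 128, 124, 127, 130, 126, 126, 128, 130, 125, 128, 131, 124, 128, 129, 128, 127]
260 [129, 128, 128, 130, 131, 130, 128, 128, 127, 129, 128, 129, 128, 126, 130, 130, 128]
261 [128, 130, 127, 128, 130, 129, 128, 132, 132, 130, 130, 125, 129, 128, 127, 128, 127]
262 [128, 131, 130, 126, 128, 126, 128, 132, 127, 130, 126, 126, 130, 126, 124, 130, 128]
263 [131, 131, 128, 127, 128, 130, 131, 126, 128, 125, 128, 127, 129, 123, 131, 128, 132]
264 [130, 129, 131, 125, 126, 127, 128, 129, 130, 130, 128, 129, 128, 128, 125, 125, 129]
265 [126, 129, 129, 126, 129, 126, 
[... 686 characters left out ...]
 122, 123, 55, 15, 13, 18, 13, 15, 15, 18, 10, 26, 102, 125, 124, 127]
275 [108, 118, 121, 120, 138, 143, 131, 138, 131, 131, 139, 135, 147, 119, 126, 111, 113]
276 [191, 201, 191, 185, 183, 175, 189, 190, 196, 190, 189, 198, 200, 180, 185, 193, 191]
277 [182, 192, 214, 207, 208, 194, 182, 206, 212, 185, 205, 181, 181, 195, 178, 185, 191]
278 [184, 207, 180, 196, 200, 198, 199, 187, 174, 191, 177, 177, 195, 179, 189, 200, 189]
279 [187, 199, 187, 192, 197, 182, 192, 193, 187, 195, 175, 187, 213, 180, 176, 193, 194]
280 [194, 175, 189, 205, 187, 189, 196, 192, 191, 195, 195, 188, 190, 195, 198, 176, 175]
281 [203, 189, 207, 183, 187, 197, 184, 184, 180, 185, 195, 185, 188, 183, 190, 195, 192]
```

```bash
python3 -m pendant '[[[0.02,-0.007,0,0,0,-0.011,0],[0.02,-0.007,0.06,0,0,-0.011,0],[0.02,-0.007,0.12,0,0,-0.011,0],[0.02,-0.007,0.155,0,0,-0.011,0],[0.02,-0.007,0.155,0,0,-0.011,0],[0.02,-0.007,0.155,0,0,-0.011,0]]]'; python3 - <<'E'
from h import *
s=state();print(psi(),s["ee_pos"],s["contact_force"],s["tcp_rot"])
i=camera_info("wrist");im=grab_frame("wrist");np.save("w6.npy",i,allow_pickle=True)
cv2.imwrite("pics/w6f.png",im[:,:,::-1])
cv2.imwrite("pics/w6.png",cv2.resize(im[190:340,240:390,::-1],None,fx=4,fy=4,interpolation=cv2.INTER_CUBIC))
im=grab_frame("side")
cv2.imwrite("pics/s6f.png",im[:,:,::-1])
E
```

```text
time_s: 8.32
ee_pos: [555.5, 116.4, 170.4]
tcp_rot: [0.0, 0.764, 0.645, 0.0]
contact_force: [0.1, 0.0, -0.3]
gripper_width: 11.2
finger_force: 61.1
1.4014947614759883 [555.48467094 116.42126989 170.44473337] [ 0.0528571   0.02530662 -0.28449308] [8.53244763e-05 7.64360488e-01 6.44789127e-01 1.38172821e-04]
```

View pics/w6.png

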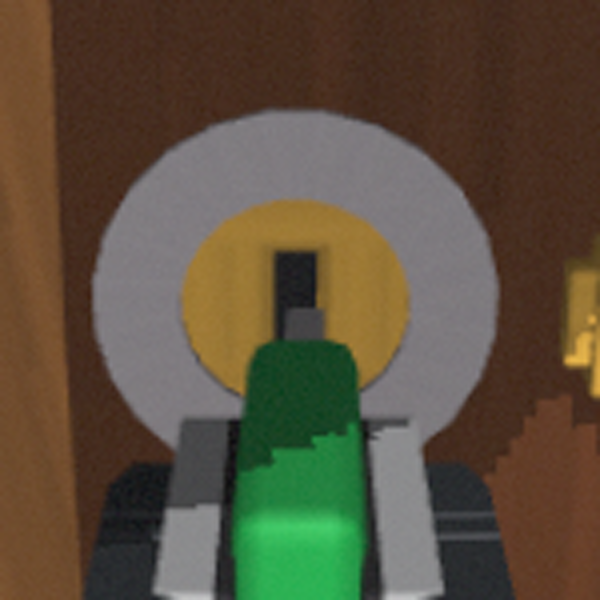

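The crop shows the blade tip (crop x 286–326) about 2.5 px right of the slot (275–317). I'll convert both to tool-frame millimetres.

```bash
python3 - <<'E'
from h import *
i=np.load("w6.npy",allow_pickle=True).item();t=np.array([555.48,116.42,170.44]);p=1.4015
ux=np.array([np.cos(p),np.sin(p)]);uy=np.array([np.sin(p),-np.cos(p)])
def rel(u,z):d=at("wrist",u,z,i)[:2]-t[:2];return (d@ux).round(2),(d@uy).round(2)
f=lambda x,y:(240+x/4-.5,190+y/4-.5)
print("tip far edge mid (d+5)",rel(f(306,308),107.2),"or at z112 d+7",rel(f(306,308),112))
print("slot far end (c+7.75)",rel(f(296,251),88),rel(f(296,243),90))
im=cv2.imread("pics/w6f.png")[:,:,::-1].copy()
m=cv2.inRange(cv2.cvtColor(im,cv2.COLOR_RGB2HSV),np.array((0,0,70)),np.array((179,60,255)));m[:212]=0;m[292:]=0;m[:,:258]=0;m[:,370:]=0
n,l,st,c=cv2.connectedComponentsWithStats(m);k=1+np.argmax(st[1:,4])
pts=[]
for y in range(220,285):
    xs=np.where(l[y]==k)[0]
    if len(xs):pts+=[at("wrist",(xs.min()-.5,y),92,i)[:2],at("wrist",(xs.max()+.5,y),92,i)[:2]]
P=np.array(pts)-t[:2];q=np.linalg.lstsq(np.c_[2*P,np.ones(len(P))],(P**2).sum(1),rcond=None)[0];c=q[:2];print("ring rel",(c@ux).round(2),(c@uy).round(2),"r",np.sqrt(q[2]+c@c).round(2))
E
```

```text
tip far edge mid (d+5) (np.float64(4.63), np.float64(0.78)) or at z112 d+7 (np.float64(6.57), np.float64(0.75))
slot far end (c+7.75) (np.float64(6.01), np.float64(-0.6)) (np.float64(7.98), np.float64(-0.6))
ring rel -1.53 -0.71 r 30.31
```

```bash
python3 -m pendant '[[[-0.004,-0.0047,0,0,0,0,0],[-0.004,-0.0047,0.03,0,0,0,0],[-0.004,-0.0047,0.05,0,0,0,0],[-0.004,-0.0047,0.06,0,0,0,0],[-0.004,-0.0047,0.07,0,0,0,0],[-0.004,-0.0047,0.08,0,0,0,0],[-0.004,-0.0047,0.08,0,0,0,0]]]'; python3 - <<'E'
from station import *
s=state();print(s["contact_force"],s["moment"])
E
```

```text
time_s: 9.3
ee_pos: [553.5, 115.4, 146.1]
tcp_rot: [-0.0, 0.764, 0.645, -0.0]
contact_force: [-0.4, 0.3, -0.3]
gripper_width: 11.5
finger_force: 61.0
[-0.38945057  0.26142711 -0.30635125] [0.00910757 0.02113446 0.07743527]
```

Tip is 7 mm into the slot with no side force. Pushing on.

```bash
python3 -m pendant '[[[0,0,0.01,0,0,0,0],[0,0,0.02,0,0,0,0],[0,0,0.03,0,0,0,0],[0,0,0.04,0,0,0,0],[0,0,0.05,0,0,0,0]]]'; python3 - <<'E'
from station import *
s=state();print(s["contact_force"],s["moment"])
E
```

```text
time_s: 9.93
ee_pos: [555.0, 115.6, 133.1]
tcp_rot: [0.001, 0.764, 0.645, 0.001]
contact_force: [-2.1, -0.2, 16.9]
gripper_width: 11.5
finger_force: 64.3
[-2.12582097 -0.18397945 16.89098518] [-0.002319    0.45869112  0.00933946]
```

```bash
python3 -m pendant '[[[0,0,0.01,0,0,0,0],[0,0,0.02,0,0,0,0],[0,0,0.03,0,0,0,0],[0,0,0.035,0,0,0,0],[0,0,0.04,0,0,0,0],[0,0,0.04,0,0,0,0]]]'; python3 - <<'E'
from station import *
s=state();print(s["contact_force"],s["moment"])
E
```

```text
time_s: 10.68
ee_pos: [554.8, 115.5, 120.9]
tcp_rot: [0.001, 0.764, 0.645, 0.001]
contact_force: [-1.1, 1.1, 12.0]
gripper_width: 11.2
finger_force: 63.5
[-1.11756813  1.06494737 11.98194279] [0.48170571 0.26474423 0.00491327]
```

```bash
python3 -m pendant '[[[0,0,0.004,0,0,0,0],[0,0,0.008,0,0,0,0],[0,0,0.008,0,0,0,0]]]'; python3 - <<'E'
from station import *
import cv2
s=state();print(s["contact_force"],s["moment"])
im=grab_frame("side");cv2.imwrite("pics/s7.png",cv2.resize(im[110:260,240:390,::-1],None,fx=4,fy=4,interpolation=cv2.INTER_CUBIC))
E
```

```text
time_s: 11.05
ee_pos: [555.1, 115.8, 120.5]
tcp_rot: [0.001, 0.764, 0.645, 0.002]
contact_force: [-7.7, -1.1, 31.2]
gripper_width: 11.5
finger_force: 66.7
[-7.71391154 -1.11287415 31.21642125] [-0.2061032   1.55920255  0.00279008]
```

View pics/s7.png

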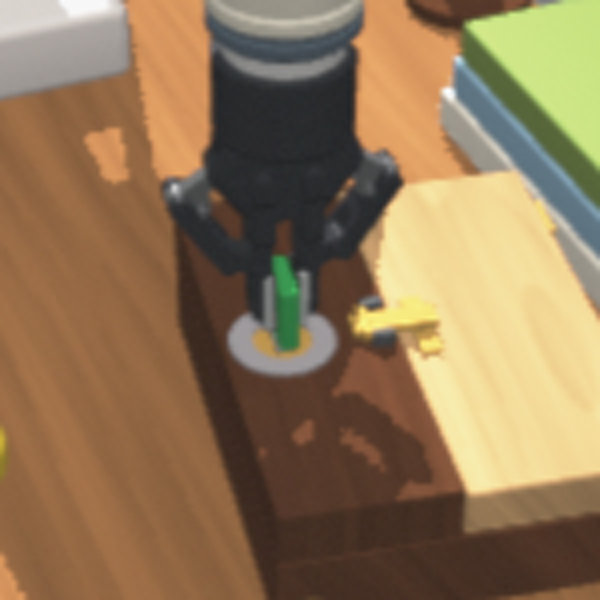

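The collar is on the ring: force rose to 31 N with almost no travel at the expected height. Easing the push a little and turning.

```bash
python3 -m pendant '[[[0,0,-0.003,0,0,0,0],[0,0,-0.003,0,0,0.15,0],[0,0,-0.003,0,0,0.3,0],[0,0,-0.003,0,0,0.45,0],[0,0,-0.003,0,0,0.6,0],[0,0,-0.003,0,0,0.75,0],[0,0,-0.003,0,0,0.9,0],[0,0,-0.003,0,0,0.9,0]]]'; python3 - <<'E'
from station import *
s=state();print(s["contact_force"],s["moment"],s["joint_pos"])
E
```

```text
time_s: 12.1
ee_pos: [556.4, 115.2, 120.7]
tcp_rot: [0.001, 0.94, 0.34, 0.003]
contact_force: [-0.8, -4.3, 21.1]
gripper_width: 10.8
finger_force: 64.8
[-0.76163147 -4.28224368 21.13143443] [-0.81135709  0.19976544  0.04174464] [ 1.83751885e-01  5.16106991e-01  1.83919650e+00 -1.48986552e-03
  7.80207563e-01  1.06194612e+00]
```

```bash
python3 -m pendant '[[[0,0,0,0,0,0.15,0],[0,0,0,0,0,0.3,0],[0,0,0,0,0,0.45,0],[0,0,0,0,0,0.6,0],[0,0,0,0,0,0.75,0],[0,0,0,0,0,0.9,0],[0,0,0,0,0,1,0],[0,0,0,0,0,1,0]]]'; python3 - <<'E'
from station import *
s=state();print(s["contact_force"],s["moment"],s["joint_pos"])
E
```

```text
time_s: 13.1
ee_pos: [556.4, 113.8, 120.7]
tcp_rot: [0.001, 0.999, -0.045, 0.003]
contact_force: [0.6, -11.7, 21.1]
gripper_width: 11.1
finger_force: 64.6
[  0.62154868 -11.67277976  21.11411956] [-2.24180361 -0.01033994  0.07230141] [ 0.18238854  0.51604959  1.83934507 -0.00446192  0.78056694  1.84683222]
```

```bash
python3 -m pendant '[[[0,0.003,0,0,0,0.1,0],[0,0.003,0,0,0,0.18,0],[0,0.003,0,0,0,0.18,0],[0,0.003,0,0,0,0.18,0]]]'; python3 - <<'E'
from h import *
s=state();print(psi(),s["contact_force"],s["moment"],s["joint_pos"])
i=camera_info("wrist");im=grab_frame("wrist")
cv2.imwrite("pics/w8.png",im[:,:,::-1])
im=grab_frame("top");cv2.imwrite("pics/t8.png",im[:,:,::-1])
for n in("red_key","pink_spool","blue_spool","button_jar","tape_reel","candle_dish","bolt"):print(n,[(round(d["conf"],2),[round(float(v)) for v in d["point"]]) for d in look_for(n,"top")][:2])
E
```

```text
time_s: 13.6
ee_pos: [556.4, 113.4, 120.8]
tcp_rot: [0.0, 0.993, -0.115, 0.003]
contact_force: [-0.5, -9.2, 22.4]
gripper_width: 11.3
finger_force: 64.7
-0.23120304814930462 [-0.51107592 -9.17019529 22.43823075] [-1.72096125 -0.0335576   0.07655946] [ 0.18130908  0.51574954  1.83978626 -0.00352212  0.77999374  1.98580488]
red_key [(0.61, [455, -344, 84])]
pink_spool [(0.46, [390, -41, 46])]
blue_spool []
button_jar [(0.59, [764, -191, 87]), (0.58, [454, -307, 25])]
tape_reel []
candle_dish [(0.64, [669, -390, 10])]
bolt [(0.54, [455, -309, 30])]
```

View pics/w8.png

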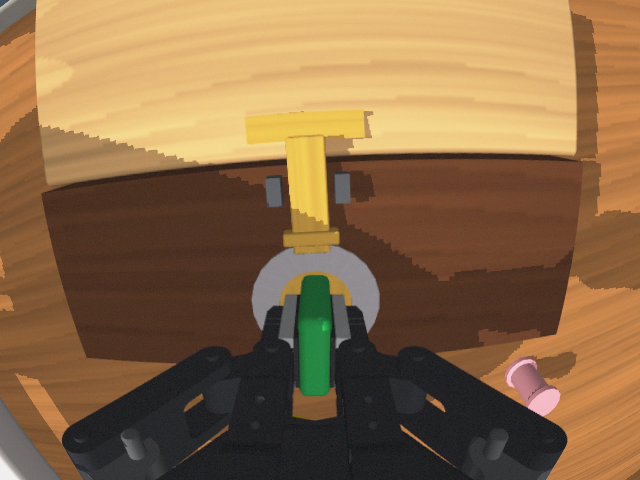

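The wrist view shows the bolt drawn towards the ring (inner end at about (312,252)) with the key turned. I'll measure its travel against the earlier picture.

```bash
python3 - <<'E'
from h import *
a=-0.17;bx=np.array([np.cos(a),np.sin(a)])
K=np.array([554.6,115.0])
def yel(f,i,win):
    im=cv2.imread(f)[:,:,::-1].copy();x0,x1,y0,y1=win
    sub=np.zeros_like(im);sub[y0:y1,x0:x1]=im[y0:y1,x0:x1]
    b=blobs(sub,(18,150,110),(32,255,255),30)[0];P=np.array([at("wrist",q,97,i)[:2] for q in b[2]]);d=(P-K)@bx
    print(f,b[0],b[1],"inner end",np.percentile(d,[0,1,3]).round(1),"outer",np.percentile(d,[97,99,100]).round(1))
yel("pics/w5f.png",np.load("w5.npy",allow_pickle=True).item(),(362,460,190,275))
yel("pics/w8.png",camera_info("wrist"),(230,385,100,258))
E
```

```text
pics/w5f.png 2297 [409.12102743 231.8611232 ] inner end [39.9 40.7 42.2] outer [86.8 88.4 89.3]
pics/w8.png 7848 [306.91437309 167.79166667] inner end [28.  29.  30.9] outer [85.8 86.4 86.7]
```

Bolt travel is about 11.7 mm (plug ≈1.35). I'll add a little margin.

```bash
python3 -m pendant '[[[0,0.002,0,0,0,0.08,0],[0,0.002,0,0,0,0.17,0],[0,0.002,0,0,0,0.17,0],[0,0.002,0,0,0,0.17,0],[0,0.002,0,0,0,0.17,0],[0,0.002,0,0,0,0.17,0]]]'; python3 - <<'E'
from h import *
s=state();print(psi(),s["ee_pos"],s["contact_force"],s["moment"],s["finger_force"])
i=camera_info("wrist");im=grab_frame("wrist");cv2.imwrite("pics/w9.png",im[:,:,::-1])
a=-0.17;bx=np.array([np.cos(a),np.sin(a)]);K=np.array([554.6,115.0])
sub=np.zeros_like(im);sub[100:262,230:400]=im[100:262,230:400]
b=blobs(sub,(18,150,110),(32,255,255),30)[0];P=np.array([at("wrist",q,97,i)[:2] for q in b[2]]);print(np.percentile((P-K)@bx,[0,1,3]).round(1))
E
```

```text
time_s: 14.8
ee_pos: [556.5, 113.0, 120.7]
tcp_rot: [-0.0, 0.983, -0.181, 0.003]
contact_force: [-0.0, -7.8, 19.3]
gripper_width: 11.3
finger_force: 64.5
-0.3648211184488893 [556.48105093 113.02851676 120.72233762] [-7.83518034e-03 -7.81088717e+00  1.92806200e+01] [-1.55804673 -0.10133341  0.12719202] 64.53754663467407
[26.6 27.8 29.7]
```

```bash
python3 -c "
from station import *
print(close_job())"
```

```text
the job is handed in; nothing more can be done
None
```

I handed the job in with the green key seated in the lock, turned clockwise and still gripped: by my picture measurements the bolt is back about 13 mm and the plug is near 1.5 rad. The red key is still in its stand and the arm touched none of the bystanders, though the last detection pass missed the blue spool and tape reel.

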